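# Open the key locker's combination lock and show its shackle

## Robot

A 6-joint arm with a two-finger parallel gripper is mounted at the origin on the work surface. World frame = base frame: x ahead of the robot, y to its left, z up, the work surface at z = 0. Lengths are in m, angles in rad, forces in N, time in s.
With the tool pointing down it reaches from about 0.35 to 0.875 m from the base axis. Payload 15.5 kg.
Tool frame: the origin (TCP) lies at the very end of the fingers, on their centre line; the grasp point (between the pads) lies ctrl.pinch_z behind it (ctrl.pinch_z is the distance from the TCP to the grasp point, in m); z points along the fingers, y is the direction in which the jaws open and shut (so a half turn about z gives the same grasp; the last joint's range is limited). The gripper opens to 85 mm and grips with 20 to 120 N. Pads are 22 mm wide; open, the fingers measure 114 mm over their backs; the gripper's body (76 mm by 85 mm) begins 54 mm behind the grasp point. The pads swing forward as they close: fully open they stand 13 mm farther back than shut.
Start: joints at [1.151, 0.494, 1.345, -0, 1.302, -0.096], TCP at [0.199, 0.593, 0.231] pointing down, gripper open.
Joint ranges: [-2.91, 2.91], [-0.82, 2.16], [0.22, 2.67], [-1.22, 4.37], [0.12, 2.79], [-3.08, 3.08]. Speed limits (rad/s): [1.89, 1.89, 2.57, 3.01, 3.01, 3.01].

## Interface

Orientations are given as a rotation vector (axis times angle).
In Python, from bench import ctrl gives the robot as it stands. The module is installed in compiled form; this text tells all that it offers.
- The arm moves only by the shell command python3 -m creep 'ROWS' [FORCE]. ROWS is JSON, one flat list of numbers, 7 for each row, row after row: the turn, a rotation vector about the tool's x, y, z in rad, then the shift along the tool's x, y, z in mm, then the opening in per cent of the stroke, from 0 (shut) to 100 (fully open). In form: [ax, ay, az, x, y, z, jaw, ax, ay, az, x, y, z, jaw, ...]. A call has 1 to 20 rows; each row shifts and turns the commanded pose from where the row before left it, along the tool's axes as they then stand; what a row does not reach is not made up. A row lasts 1/10 s, in which the tool goes at most 50 mm and 8.59 degrees, less where a joint would pass 70% of its speed; a pose out of reach is approached as far as the arm can. A call with a gripper value outside its range is refused whole. The fingers move at their own pace and stop on an object; FORCE is the grip in N (left out, the last holds). Time passes only in rows, so rows that do not move let the fingers close. It gives the time, the measured TCP pose, the force and the opening at its end, in the units of the state.
- ctrl.get_state(): the state, without advancing time (a new reading comes with each control period).
- ctrl.grab_frame(name): name is "side" or "top"; returns the picture (480x640x3 uint8, blue, green, red); there is no depth.
- ctrl.get_calibration(name): a dict with "fx", "fy", "cx", "cy" (pixels), "k1" (the pictures are not rectified: a ray, as slopes to the right and down, at radius r is drawn at 1 + k1 r^2 times it, then the intrinsics apply), "R" (3x3) and "t" (3): a world point X has camera coordinates R X + t. Camera axes: x right, y down, z forward; pixel columns grow to the right and rows downward; lengths in m; the calibration is good to about 2 mm. A picture is of the moment at which its call begins. get_calibration takes no time and is no camera call.
- ctrl.close_job(): hands the job in, once; it reports no verdict.
The state is a dict: "time": time; "qpos": joint angles; "joint_velocities": joint speeds; "joint_efforts": joint torques, N m; "ee_pos": TCP position; "orientation": TCP orientation; "ft_force": force on the tool from outside, world axes, zero at the start; "torque": the same for the moment, N m; "gripper_width": finger opening in m.
Only numpy, scipy, OpenCV 4.12 (cv2) and the standard library are available. Lean on these libraries where they do the work, as an engineer would, in place of code of your own. Each camera call takes 0.05 s, during which the arm holds its last target.

## Task

Open the combination lock of the key locker: first swing the red-knobbed lever until it points at the white mark, then turn the dial clockwise, click by click, until it rests in the click at the green mark, and leave both set there. Then pull the steel U-shaped shackle straight up out of the lock and finish while still holding it in the gripper, upright and still, with its leg ends at least 5 cm above the top of the lock and over the lock. Leave the turntable, the things on it and the other things on the console where they are.

Things in the scene. Friction and masses are not known exactly. Their poses are not given: they have to be found in the camera images.
- lock: Fixed grey lock block, 136 (x) by 286 (y) by 60 mm high, y from -152 to +134; behind it (x 70 to 188) a wooden key locker 88 high. Origin on the console midway between the shackle legs; x to the locker, y along the block to the dial, z up. In mm: dial axis (0, 94), lever pivot (0, -76), legs (0, +26) and (0, -26).
- lock_top (a point): On the lock's top, 60 mm above the console, midway between the legs; axes as lock. A steel hasp tongue, 26 mm wide, top at 66.5 mm above the console, runs along x between the legs under the bow; from x = 53 to 83 mm the hasp rises to 93 mm.
- lever (a joint): Lever angle in rad, 0 to 1.6, growing counter-clockwise seen from above; the lever points from its pivot along (-cos(0.5+q), -sin(0.5+q)) in the lock's frame. At the white mark at 0.90; counts as there within 0.12. Stays where left; about 1.2 N at the knob moves it. Elsewhere it bars one shackle leg inside the lock.
- lever_knob (a point): Middle of the lever's upright round red knob: 18 mm diameter, from 70 to 106 mm above the console, this point at 92, 50 mm from the lever's pivot. The steel arm below tops out at 72 mm.
- white_mark (a point): White dot, 10 mm, on the lock's top, 66 mm from the lever's pivot, where the lever must point. (A small red dot marks lever 0, a small black one 1.6.)
- dial (a joint): Dial angle in rad, growing clockwise seen from above, 0 to 1.8, soft clicks at 0, 0.45, 0.90, 1.35 and 1.80: a sprung ball draws it into the nearest click to about 0.03 rad with some 0.12 N m and it stays there. The green mark is the click at 1.35; counts as there within 0.15. Elsewhere the dial bars the other shackle leg inside the lock.
- dial_grip (a point): On the dial's axis, 84 mm above the console, in the aluminium grip bar: 50 long, 14 wide, 66 to 98 mm high, on a black skirt 60 mm in diameter. At dial angle q the bar points (red pointer end) along (cos(2.471-q), sin(2.471-q)) in the lock's frame; this point's own axes do not follow the bar.
- green_mark (a point): Green dot, 9 mm, on the lock's top 36 mm from the dial's axis: the red pointer must rest there. Small black dots mark the other clicks: three before it and one after it, going clockwise.
- shackle: Loose steel U, 0.3 kg, round bar of 16 mm diameter, legs 52 mm apart along its y, 108 mm tall. Origin midway between the leg ends (10 mm above the console while shut), z up to the bow. Legs stand 50 mm deep in holes with 0.8 mm of play. Barred, it rises about 5 mm; freed, it slides straight up.
- shackle_bow (a point): Middle of the shackle's horizontal bow bar (centre line, straight for 24 mm along y), 100 mm above the leg ends, 110 mm above the console while shut. Pinch it across, fingers closing along the lock's x; about 35 mm free below the bar down to the hasp tongue.
- turntable (a joint): Angle of the smoked-glass turntable, 0 at the start, turns with light friction; not to be turned.
- bearing: Fixed steel bearing of the turntable, origin under its centre. The glass disc on it is 336 mm in diameter, top at 24.5 mm above the console.
- shoe_tree_a: Cedar shoe tree, 240 by 54 by 54 mm, lying along its x on the turntable; origin under its middle. Bystander.
- shoe_tree_b: The other cedar shoe tree, same sizes. Bystander.
- key_dish: Teal glazed key dish, 90 mm in diameter, 22 high, on the turntable; origin under its centre. Bystander.
- toe_cap: Green rubber rain-boot toe cap, a dome 85 mm in diameter, 48 high, on the turntable; origin under its centre. Bystander.
- doorstop: Brass bell-shaped doorstop, 74 mm in diameter, 85 high, on the console to the robot's right; origin under its centre. Bystander.
- heel_stand: Chrome heel stand, foot 100 by 75 mm, 107 high, on the console to the robot's right; origin under its foot's centre. Bystander.
Things that resemble listed ones, but are neither listed nor needed, are in the scene too. Leave any orange look-alike of the shackle alone.

How it is judged:
On the way, in this order (a step that is already met when the one before it is completed fails the run):
1. the lever points at the white mark, the shackle still shut (value of joint lever between 0.78 and 1.02 rad and z of shackle in the frame of lock below 0.025 m), for 0.2 s.
2. the dial is in the click at the green mark, the lever still at the white mark, the shackle still shut (all of step 1 and value of joint dial between 1.2 and 1.5 rad), for 0.2 s.
3. the shackle is out of the lock and held up over it (z of shackle in the frame of lock above 0.105 m and horizontal distance between shackle_bow and lock_top below 0.12 m and angle between shackle's own z axis and vertical below 0.35 rad and contact force between shackle and the fingers above 2 N), for 0.2 s.
At the end, for the whole second after the job is handed in: Lever within 0.12 rad of 0.90, dial within 0.15 of 1.35; shackle gripped (over 2 N), off the lock, leg ends over 45 mm above its top, bow within 120 mm of its middle, tilt under 0.35 rad, still (0.03 m/s, 0.3 rad/s); no bystander moved 30 mm; turntable within 0.15 rad (all of step 3 and value of joint lever between 0.78 and 1.02 rad and value of joint dial between 1.2 and 1.5 rad and contact force between shackle and lock below 0.2 N and linear speed of shackle below 0.03 m/s and angular speed of shackle below 0.3 rad/s and not (distance of shoe_tree_a from where it was at the start of the episode above 0.03 m) and not (distance of shoe_tree_b from where it was at the start of the episode above 0.03 m) and not (distance of key_dish from where it was at the start of the episode above 0.03 m) and not (distance of toe_cap from where it was at the start of the episode above 0.03 m) and not (distance of doorstop from where it was at the start of the episode above 0.03 m) and not (distance of heel_stand from where it was at the start of the episode above 0.03 m) and value of joint turntable between -0.15 and 0.15 rad); the arm keeps its last pose, push and grip.
It fails at once if a bystander is moved more than 30 mm (distance of any of shoe_tree_a, shoe_tree_b, key_dish, toe_cap, doorstop, heel_stand from where it was at the start of the episode above 0.03 m).
It fails at once if the turntable is turned (value of joint turntable above 0.15 rad or value of joint turntable below -0.15 rad).
It also fails if it takes over 54 s, if anything falls off the work surface, if the arm or the gripper's body presses on something with over 40 N, if the wrist force passes 120 N, or if a joint passes its speed limit or range.

## Working session

There is one attempt and no reset: what is moved stays moved. The work goes in short steps, Python scripts to look and compute and a shell command to move; the robot and the scene stay as the last step left them, time stands still between calls to the robot, and variables do not carry over. Pictures are saved under pics/ and viewed, and the job is handed in when it is done.

```bash
mkdir -p pics
python3 - <<'E'
from bench import ctrl
import cv2
print(ctrl.get_state(), ctrl.pinch_z)
for n in("side","top"):
    c=ctrl.get_calibration(n);print(n,c)
    cv2.imwrite(f"pics/{n}0.png",ctrl.grab_frame(n))
E
```

```text
{'time': 0.0, 'qpos': array([ 1.15151113e+00,  4.94223173e-01,  1.34611984e+00, -1.47923956e-05,
        1.30249798e+00, -9.55098571e-02]), 'joint_velocities': array([-0.00086276, -0.00161353,  0.00274098, -0.00020538, -0.00047187,
       -0.00054729]), 'joint_efforts': array([-1.07366352e-03, -8.82140064e+01, -3.83857763e+01, -2.24901059e-04,
        1.02960330e-02,  3.07280106e-05]), 'ee_pos': array([0.19870488, 0.59219792, 0.23067921]), 'orientation': array([-5.06311369e-01, -3.10021606e+00,  1.90180192e-03]), 'ft_force': array([-0.05178611, -0.05483455, -0.20933995]), 'torque': array([ 0.00067274,  0.02011361, -0.04543901]), 'gripper_width': 0.08493169775267741} 0.0187
side {'fx': 433.73678432503823, 'fy': 433.73678432503823, 'cx': 322.45806101607667, 'cy': 232.71077592111706, 'k1': -0.0068974235905501355, 'R': array([[ 0.7470682 , -0.66430635, -0.02421099],
       [-0.41157918, -0.43364068, -0.80159737],
       [ 0.52200735,  0.60881264, -0.59737383]]), 't': array([-0.35001948,  0.30956895,  0.8032909 ])}
top {'fx': 525.3790411844681, 'fy': 525.3790411844681, 'cx': 318.761269613959, 'cy': 243.80235990338005, 'k1': -0.04919390639111662, 'R': array([[ 0.00255112, -0.99999344,  0.00257305],
       [-0.99709295, -0.00273965, -0.07614552],
       [ 0.07615207, -0.00237132, -0.9970934 ]]), 't': array([0.04914085, 0.53631563, 1.70709599])}
```

View pics/side0.png

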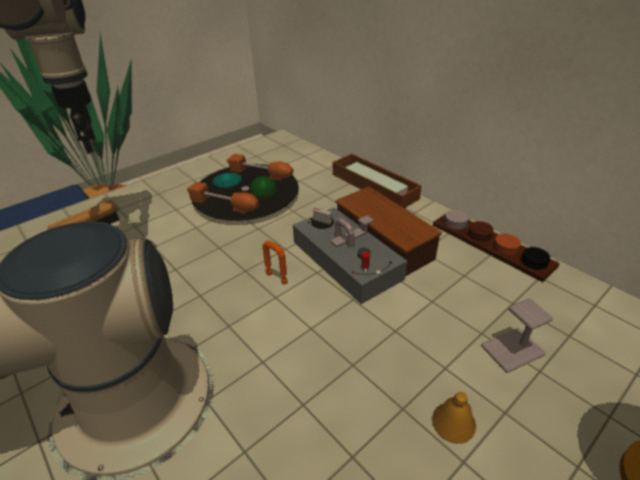

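View pics/top0.png

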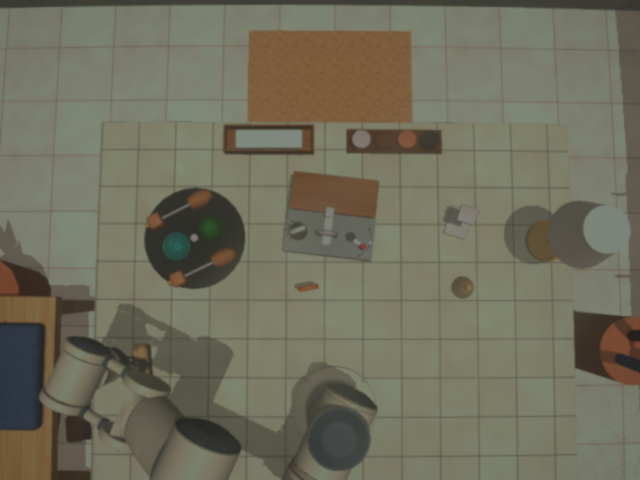

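The side view shows the lock block near (350,250), the orange decoy near (275,262) and the turntable at (245,190). In the top view the lock is near (330,232). I'll enlarge both.

Run:
```python
import cv2
a=cv2.imread("pics/side0.png")[170:310,270:450];cv2.imwrite("pics/side0c.png",cv2.resize(a,None,fx=4.2,fy=4.2,interpolation=cv2.INTER_CUBIC))
a=cv2.imread("pics/top0.png")[165:270,270:390];cv2.imwrite("pics/top0c.png",cv2.convertScaleAbs(cv2.resize(a,None,fx=5.5,fy=5.5,interpolation=cv2.INTER_CUBIC),alpha=1.6))
```

```text
(no output)
```

View pics/side0c.png

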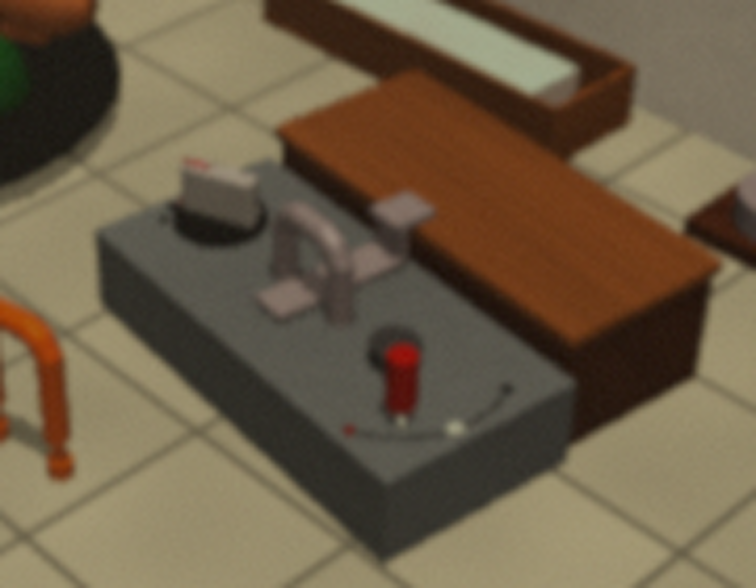

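View pics/top0c.png

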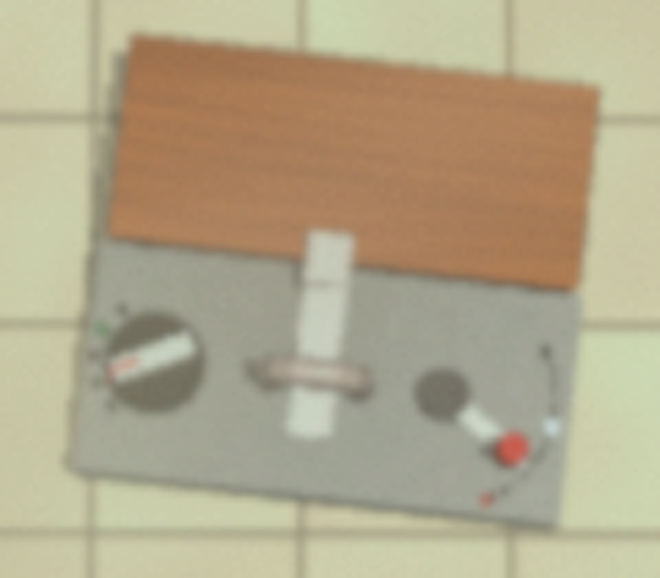

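```bash
cat > h.py <<'E'
import numpy as np, cv2
from bench import ctrl
def ray(n,u,v):
    c=ctrl.get_calibration(n);R=np.array(c["R"]);t=np.array(c["t"])
    d=np.array([(u-c["cx"])/c["fx"],(v-c["cy"])/c["fy"]]);s=d.copy()
    for _ in range(10): s=d/(1+c["k1"]*(s@s))
    return -R.T@t, R.T@np.array([s[0],s[1],1.])
def onz(n,u,v,z):
    o,d=ray(n,u,v); return o+d*(z-o[2])/d[2]
def proj(n,X):
    c=ctrl.get_calibration(n);p=np.array(c["R"])@np.asarray(X)+c["t"];s=p[:2]/p[2];s=s*(1+c["k1"]*(s@s))
    return s[0]*c["fx"]+c["cx"],s[1]*c["fy"]+c["cy"]
def fit(P,Q): # Q=R P+t 2D
    P=np.array(P);Q=np.array(Q);p=P.mean(0);q=Q.mean(0);A=P-p;B=Q-q
    th=np.arctan2((A[:,0]*B[:,1]-A[:,1]*B[:,0]).sum(),(A*B).sum())
    R=np.array([[np.cos(th),-np.sin(th)],[np.sin(th),np.cos(th)]]);t=q-R@p
    return th,t,Q-(P@R.T+t)
E
python3 - <<'E'
from h import *
def tc(x,y): return (x+.5)/5.5-.5+270,(y+.5)/5.5-.5+165
def sc(x,y): return (x+.5)/4.2-.5+270,(y+.5)/4.2-.5+170
W=-76+66*-np.sin(1.4); wx=-66*np.cos(1.4)
T=[((0,94),155,362,66),((0,-76),442,394,66),((wx,W),552,427,60),((0,0),316,372,118),((-68,134),70,468,60),((-68,-152),555,526,60),
((188,134),132,36,88),((188,-152),600,88,88),((70,-152),578,290,88),((70,134),110,238,88)]
S=[((wx,W),456,428,60),((-68,134),98,234,60),((-68,-152),387,484,60),((68,-152),574,384,60),((-66*np.cos(.5),-76-66*np.sin(.5)),348,430,60),((-66*np.cos(2.1),-76-66*np.sin(2.1)),506,388,60),((70,-152),574,342,88),((188,-152),718,266,88)]
for n,L,f in(("top",T,tc),("side",S,sc)):
    P=[a[0] for a in L];Q=[onz(n,*f(a[1],a[2]),a[3]/1e3)[:2]*1e3 for a in L]
    th,t,r=fit(P,Q);print(n,th,t.round(1),[list(x) for x in r.round(1)])
    c,s=np.cos(th),np.sin(th);R=np.array([[c,-s],[s,c]])
    if n=="top":
        k=onz(n,*tc(512,448),.106)[:2]*1e3
    else: k=onz(n,*sc(403,356),.106)[:2]*1e3
    kl=R.T@(k-t);print("knob lock frame",kl,"q",np.arctan2(-(kl[1]+76),-kl[0])-.5, np.hypot(kl[0],kl[1]+76))
a=onz("top",*tc(112,374),.098)[:2];b=onz("top",*tc(194,344),.098)[:2];print(a,b)
E
```

```text
top -0.11266637848860614 [564.3  25.8] [[np.float64(0.7), np.float64(-1.1)], [np.float64(1.5), np.float64(0.4)], [np.float64(1.4), np.float64(-0.9)], [np.float64(0.5), np.float64(-0.7)], [np.float64(2.1), np.float64(1.0)], [np.float64(1.1), np.float64(2.1)], [np.float64(-2.5), np.float64(-6.1)], [np.float64(-0.1), np.float64(6.2)], [np.float64(-1.0), np.float64(6.5)], [np.float64(-3.7), np.float64(-7.4)]]
knob lock frame [ -28.45558485 -116.28838288] q 0.4558563324341759 49.32417362832913
side -0.10463335965045704 [563.1  27.3] [[np.float64(2.6), np.float64(-0.0)], [np.float64(1.9), np.float64(-5.6)], [np.float64(1.9), np.float64(-0.0)], [np.float64(-0.8), np.float64(-0.7)], [np.float64(2.0), np.float64(0.5)], [np.float64(1.9), np.float64(0.1)], [np.float64(-2.8), np.float64(2.7)], [np.float64(-6.8), np.float64(3.0)]]
knob lock frame [ -29.26825227 -118.59876877] q 0.4688023648991436 51.68448211374946
[0.56537083 0.14143693] [0.58274576 0.0946242 ]
```

```bash
cat >> h.py <<'E'
from scipy.spatial.transform import Rotation as Ro
def goto(x,y,z,yaw,n=1):
    """delta in tool frame (mm) to world target; yaw = world angle of tool y"""
    s=ctrl.get_state();M=Ro.from_rotvec(s["orientation"]).as_matrix()
    d=M.T@(np.array([x,y,z])-s["ee_pos"])*1e3
    y0=np.arctan2(M[1,1],M[0,1]);dy=(yaw-y0+np.pi/2)%np.pi-np.pi/2
    print("tool delta mm",d.round(1),"az",round(-dy,3),"yaw now",round(y0,3),"tilt",M[:,2].round(3))
E
python3 - <<'E'
from h import *
def tc(x,y): return (x+.5)/5.5-.5+270,(y+.5)/5.5-.5+165
def sc(x,y): return (x+.5)/4.2-.5+270,(y+.5)/4.2-.5+170
m=lambda a:(-66*np.cos(.5+a),-76-66*np.sin(.5+a))
T=[((0,94),155,362,66),((0,-76),442,394,66),(m(.9),552,427,60),(m(0),487,500,60),(m(1.6),545,351,60),((0,0),316,372,118),((-68,134),70,468,60),((-68,-152),555,526,60)]
S=[(m(.9),456,428,60),((-68,-152),387,484,60),((68,-152),574,384,60),(m(0),348,430,60),(m(1.6),506,388,60)]
for n,L,f in(("top",T,tc),("side",S,sc)):
    P=[a[0] for a in L];Q=[onz(n,*f(a[1],a[2]),a[3]/1e3)[:2]*1e3 for a in L]
    th,t,r=fit(P,Q);print(n,th,t.round(1),r.round(1).tolist())
img=cv2.imread("pics/top0.png").astype(int);msk=(img[...,2]-img[...,1]>50)&(img[...,2]>100)
ys,xs=np.nonzero(msk[232:256,350:370]);print(len(xs));u,v=xs.mean()+350,ys.mean()+232;print(u,v)
k=onz("top",u,v,.104);print("knob",k)
goto(.54,-.09,.20,-.5)
E
```

```text
top -0.11507302405832676 [565.6  25.7] [[-0.8, -1.0], [0.4, 0.5], [0.4, -0.8], [0.1, -1.2], [-0.1, 0.1], [-0.7, -0.6], [0.5, 0.9], [0.2, 2.0]]
side -0.11374426964155954 [565.9  27. ] [[1.1, -0.0], [0.5, -0.6], [-2.1, -0.1], [0.2, 0.1], [0.4, 0.5]]
13
362.61538461538464 246.3846153846154
knob [ 0.52207116 -0.08648103  0.104     ]
tool delta mm [-540.6 -538.1   31.3] az -1.395 yaw now 1.247 tilt [-0.    -0.001 -1.   ]
```

```bash
python3 -m creep '[0,0,0,-32.8,-33.8,2,100, 0,0,0,-32.8,-33.8,2,100, 0,0,0,-32.8,-33.8,2,100, 0,0,0,-32.8,-33.8,2,100, 0,0,0,-32.8,-33.8,2,100, 0,0,0,-32.8,-33.8,2,100, 0,0,0,-32.8,-33.8,2,100, 0,0,0,-32.8,-33.8,2,100, 0,0,0,-32.8,-33.8,2,100, 0,0,0,-32.8,-33.8,2,100, 0,0,0,-32.8,-33.8,2,100, 0,0,0,-32.8,-33.8,2,100, 0,0,0,-32.8,-33.8,2,100, 0,0,0,-32.8,-33.8,2,100, 0,0,0,-32.8,-33.8,2,100, 0,0,0,-32.8,-33.8,2,100]'
python3 -m creep '[0,0,0.146,0,0,0,60, 0,0,0.146,0,0,0,60, 0,0,0.146,0,0,0,60, 0,0,0.146,0,0,0,60, 0,0,0.146,0,0,0,60, 0,0,0.146,0,0,0,60, 0,0,0.146,0,0,0,60, 0,0,0.146,0,0,0,60, 0,0,0.146,0,0,0,60, 0,0,0.146,0,0,0,60, 0,0,0.146,0,0,0,60, 0,0,0.146,0,0,0,60,0,0,0,0,0,0,60]'
python3 - <<'E'
from h import *
goto(.5238,-.0868,.079,-.5); print(ctrl.get_state()["qpos"])
E
```

```text
time: 1.7
ee_pos: [0.5247, -0.0892, 0.199]
orientation: [-0.507, -3.1, -0.0]
ft_force: [1.1, 1.2, -0.0]
gripper_width: 0.0854
time: 3.0
ee_pos: [0.5242, -0.0871, 0.1991]
orientation: [-2.708, -1.592, 0.001]
ft_force: [-0.1, -0.3, -0.6]
gripper_width: 0.0511
tool delta mm [ 1.000e-01 -4.000e-01  1.201e+02] az -0.008 yaw now -0.508 tilt [-0.  0. -1.]
[-2.77064512e-01  3.99376350e-01  1.61690604e+00 -1.15528496e-05
  1.12576963e+00  2.30881397e-01]
```

```bash
python3 -m creep '[0,0,0,0,0,30,60, 0,0,0,0,0,30,60, 0,0,0,0,0,25,60, 0,0,0,0,0,20,60, 0,0,0,0,0,14,60, 0,0,0,0,0,0,60]' 20
python3 - <<'E'
from h import *
for n in("side","top"): cv2.imwrite(f"pics/{n}1.png",ctrl.grab_frame(n))
a=cv2.imread("pics/side1.png")[170:310,270:450];cv2.imwrite("pics/side1c.png",cv2.resize(a,None,fx=4.2,fy=4.2,interpolation=cv2.INTER_CUBIC))
E
```

```text
time: 3.6
ee_pos: [0.5232, -0.0868, 0.0786]
orientation: [-2.7, -1.601, 0.004]
ft_force: [-0.2, -0.1, 0.2]
gripper_width: 0.0514
```

View pics/side1c.png

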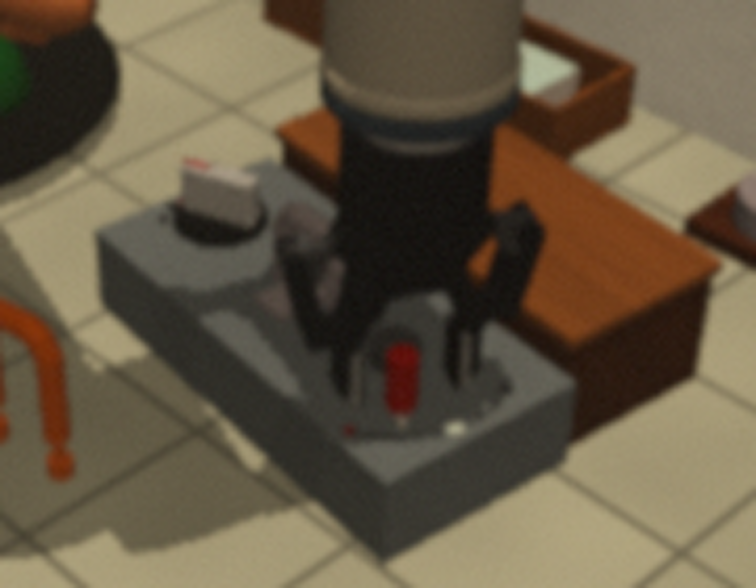

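The knob at (403,380) is centred between the fingers, so I'll close on it.

```bash
python3 -m creep '[0,0,0,0,0,0,20, 0,0,0,0,0,0,10, 0,0,0,0,0,0,10, 0,0,0,0,0,0,10, 0,0,0,0,0,0,10, 0,0,0,0,0,0,10]' 20
python3 -m creep '[0,0,-0.055,-0.5,2.7,0,10, 0,0,-0.055,-0.5,2.7,0,10, 0,0,-0.055,-0.5,2.7,0,10, 0,0,-0.055,-0.5,2.7,0,10]'
```

```text
time: 4.3
ee_pos: [0.5246, -0.0873, 0.081]
orientation: [2.705, 1.596, 0.001]
ft_force: [-2.1, 0.1, 6.9]
gripper_width: 0.0173
time: 4.7
ee_pos: [0.5337, -0.0934, 0.081]
orientation: [2.511, 1.886, 0.001]
ft_force: [-0.8, 3.0, 6.3]
gripper_width: 0.0173
```

```bash
python3 -m creep '[0,0,-0.055,-0.5,2.7,-1,10, 0,0,-0.055,-0.5,2.7,-1,10, 0,0,-0.055,-0.5,2.7,-1,10, 0,0,-0.055,-0.5,2.7,0,10, 0,0,0,0,0,0,10, 0,0,0,0,0,0,10]'
python3 - <<'E'
from h import *
p=ctrl.get_state()["ee_pos"][:2]*1e3-np.array([565.7,26]);th=-.1145
R=np.array([[np.cos(th),-np.sin(th)],[np.sin(th),np.cos(th)]]);k=R.T@p
print(k,np.arctan2(-(k[1]+76),-k[0])-.5,np.hypot(k[0],k[1]+76))
E
```

```text
time: 5.3
ee_pos: [0.5424, -0.097, 0.0824]
orientation: [-2.292, -2.145, 0.002]
ft_force: [-1.0, 4.8, -24.0]
gripper_width: 0.0169
[  -9.12633477 -124.82777787] 0.8860196899231996 49.67335179072837
```

```bash
python3 -m creep '[0,0,0,0,0,1,10, 0,0,0,0,0,1,20, 0,0,0,0,0,0,40, 0,0,0,0,0,0,50, 0,0,0,0,0,0,50, 0,0,0,0,0,-20,50, 0,0,0,0,0,-40,50, 0,0,0,0,0,-40,50, 0,0,0,-25,0,0,50, 0,0,0,-45,0,0,50, 0,0,0,-45,0,0,50, 0,0,0,-25,0,0,50, 0,0,0,0,0,0,50]'
python3 - <<'E'
from h import *
for n in("side","top"): cv2.imwrite(f"pics/{n}2.png",ctrl.grab_frame(n))
a=cv2.imread("pics/side2.png")[170:310,270:450];cv2.imwrite("pics/side2c.png",cv2.resize(a,None,fx=4.2,fy=4.2,interpolation=cv2.INTER_CUBIC))
a=cv2.imread("pics/top2.png")[165:270,270:390];cv2.imwrite("pics/top2c.png",cv2.convertScaleAbs(cv2.resize(a,None,fx=5.5,fy=5.5,interpolation=cv2.INTER_CUBIC),alpha=1.6))
E
```

```text
time: 6.6
ee_pos: [0.5344, -0.2406, 0.1815]
orientation: [2.295, 2.143, -0.0]
ft_force: [-0.0, 1.4, -0.1]
gripper_width: 0.0427
```

View pics/side2c.png

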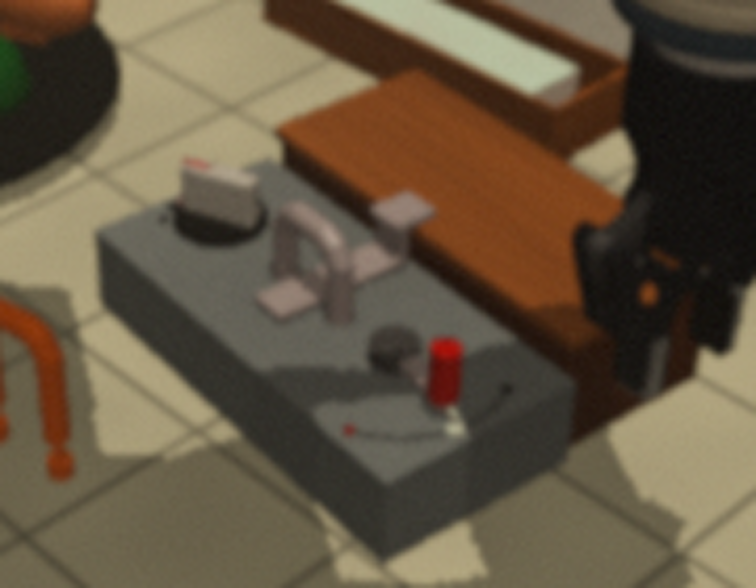

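View pics/top2c.png

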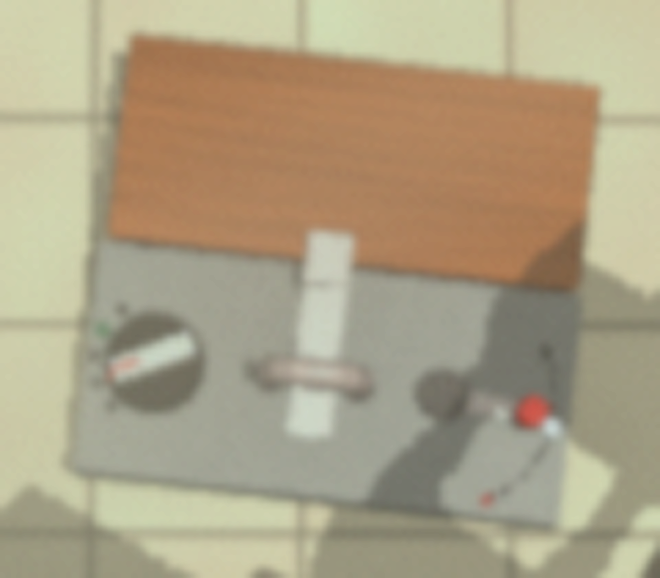

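Run:
```python
from h import *
def tc(x,y): return (x+.5)/5.5-.5+270,(y+.5)/5.5-.5+165
def sc(x,y): return (x+.5)/4.2-.5+270,(y+.5)/4.2-.5+170
th=-.1145;R=np.array([[np.cos(th),-np.sin(th)],[np.sin(th),np.cos(th)]])
img=cv2.imread("pics/top2.png").astype(int);msk=(img[...,2]-img[...,1]>50)&(img[...,2]>90)
ys,xs=np.nonzero(msk[232:250,355:372]);u,v=xs.mean()+355,ys.mean()+232;print(len(xs),u,v)
for n,p,z in(("top",(u,v),.106),("top",tc(532,411),.106),("side",sc(446,346),.106)):
    k=R.T@(onz(n,*p,z)[:2]*1e3-[565.7,26]);print(n,k,np.arctan2(-(k[1]+76),-k[0])-.5,np.hypot(k[0],k[1]+76))
goto(.5757,.1194,.20,.338)
```

```text
15 366.4 239.4
top [  -7.49429985 -125.92505473] 0.921797824225612 50.48440966867053
top [  -7.2689541  -125.64234666] 0.9254030826723749 50.171707924657476
side [  -7.30926599 -125.11981695] 0.9230754544295205 49.660666397346574
tool delta mm [358.9  17.6 -18.6] az -0.404 yaw now -0.066 tilt [ 0.  0. -1.]
```

Lever reads about 0.92 in both views. Next, the dial.

```bash
python3 -m creep '[0,0,0,45,2.2,-2,50, 0,0,0,45,2.2,-2,50, 0,0,0,45,2.2,-2,50, 0,0,0,45,2.2,-2,50, 0,0,0,45,2.2,-2,50, 0,0,0,45,2.2,-2,50, 0,0,0,45,2.2,-2,50, 0,0,0,44,2.2,-2,50, 0,0,-0.135,0,0,0,50, 0,0,-0.135,0,0,0,50, 0,0,-0.134,0,0,0,50, 0,0,0,0,0,0,50, 0,0,0,0,0,0,50]'
python3 - <<'E'
from h import *
goto(.5764,.1194,.075,.336)
for n in("top",): cv2.imwrite(f"pics/{n}3.png",ctrl.grab_frame(n))
E
```

```text
time: 8.0
ee_pos: [0.5749, 0.1206, 0.1974]
orientation: [-1.819, -2.561, -0.0]
ft_force: [0.5, -0.2, -0.3]
gripper_width: 0.0428
tool delta mm [ -1.6   1.  122.4] az -0.0 yaw now 0.336 tilt [-0.  0. -1.]
```

```bash
python3 -m creep '[0,0,0,-1.6,1,40,50, 0,0,0,0,0,35,50, 0,0,0,0,0,25,50, 0,0,0,0,0,12,50, 0,0,0,0,0,8,50, 0,0,0,0,0,0,50]'
python3 - <<'E'
from h import *
for n in("side",): cv2.imwrite(f"pics/{n}4.png",ctrl.grab_frame(n))
a=cv2.imread("pics/side4.png")[170:310,270:450];cv2.imwrite("pics/side4c.png",cv2.resize(a,None,fx=4.2,fy=4.2,interpolation=cv2.INTER_CUBIC))
E
```

```text
time: 8.65
ee_pos: [0.5768, 0.1187, 0.0771]
orientation: [-1.816, -2.563, 0.0]
ft_force: [1.1, 0.7, 0.3]
gripper_width: 0.043
```

View pics/side4c.png

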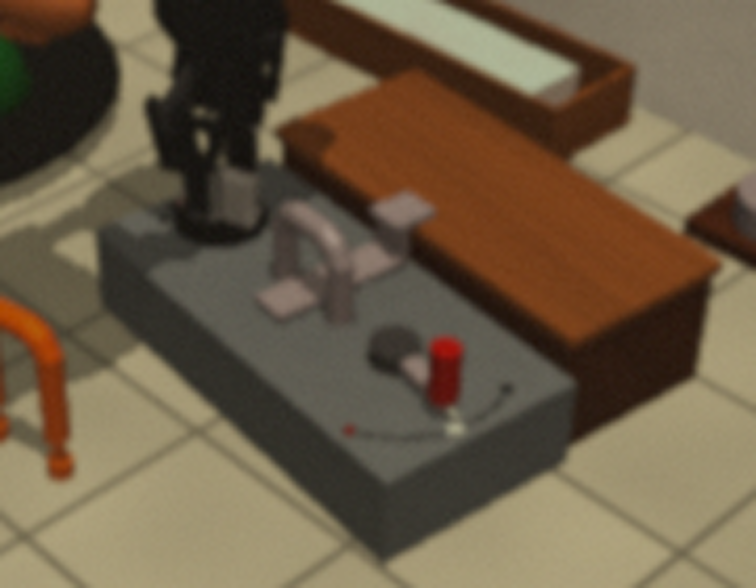

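The fingers straddle the bar at (235,195). Closing, then turning clockwise.

```bash
python3 -m creep '[0,0,0,0,0,0,20, 0,0,0,0,0,0,5, 0,0,0,0,0,0,5, 0,0,0,0,0,0,5, 0,0,0,0,0,0,5, 0,0,0,0,0,0,5]' 40
python3 -m creep '[0,0,0.09,0,0,0,5, 0,0,0.09,0,0,0,5, 0,0,0.09,0,0,0,5, 0,0,0.09,0,0,0,5, 0,0,0.09,0,0,0,5, 0,0,0,0,0,0,5, 0,0,0,0,0,0,5]'
```

```text
time: 9.3
ee_pos: [0.576, 0.1183, 0.0784]
orientation: [-1.815, -2.564, 0.001]
ft_force: [-9.1, -3.8, 13.3]
gripper_width: 0.0132
time: 10.0
ee_pos: [0.5753, 0.1182, 0.0783]
orientation: [-2.341, -2.094, 0.003]
ft_force: [-12.8, -5.0, 17.2]
gripper_width: 0.013
```

```bash
python3 -m creep '[0,0,0.09,0,0,-1,5, 0,0,0.09,0,0,0,5, 0,0,0.09,0,0,0,5, 0,0,0.09,0,0,0,5, 0,0,0.09,0,0,0,5, 0,0,0,0,0,0,5, 0,0,0,0,0,0,5]'
python3 - <<'E'
from h import *
goto(.576,.119,.078,-.5645); print(ctrl.get_state()["torque"])
E
```

```text
time: 10.7
ee_pos: [0.5745, 0.1184, 0.0784]
orientation: [-2.749, -1.519, 0.006]
ft_force: [-11.4, -3.0, 4.8]
gripper_width: 0.0133
tool delta mm [1.3 0.9 0.4] az 0.003 yaw now -0.561 tilt [-0.004 -0.001 -1.   ]
[-0.50052255  1.72263771 -0.08624196]
```

```bash
python3 -m creep '[0,0,0,0,0,0,20, 0,0,0,0,0,0,40, 0,0,0,0,0,0,50, 0,0,0,0,0,0,50, 0,0,0,0,0,-20,50, 0,0,0,0,0,-40,50, 0,0,0,0,0,-40,50, 0,0,-0.15,0,0,-20,50, 0,0,-0.15,0,0,0,50, 0,0,-0.15,0,0,0,50, 0,0,0,30,0,0,50,0,0,0,40,0,0,50,0,0,0,40,0,0,50,0,0,0,0,0,0,50]'
python3 - <<'E'
from h import *
goto(.5657,.026,.0895,-.1145)
for n in("side","top"): cv2.imwrite(f"pics/{n}5.png",ctrl.grab_frame(n))
a=cv2.imread("pics/side5.png")[170:310,270:450];cv2.imwrite("pics/side5c.png",cv2.resize(a,None,fx=4.2,fy=4.2,interpolation=cv2.INTER_CUBIC))
a=cv2.imread("pics/top5.png")[165:270,270:390];cv2.imwrite("pics/top5c.png",cv2.convertScaleAbs(cv2.resize(a,None,fx=5.5,fy=5.5,interpolation=cv2.INTER_CUBIC),alpha=1.6))
E
```

```text
time: 12.1
ee_pos: [0.5892, 0.2322, 0.1982]
orientation: [-2.338, -2.098, -0.002]
ft_force: [0.3, -0.3, -0.1]
gripper_width: 0.0428
tool delta mm [-207.7   -1.2  108.5] az 0.007 yaw now -0.108 tilt [ 0.001  0.001 -1.   ]
```

View pics/side5c.png

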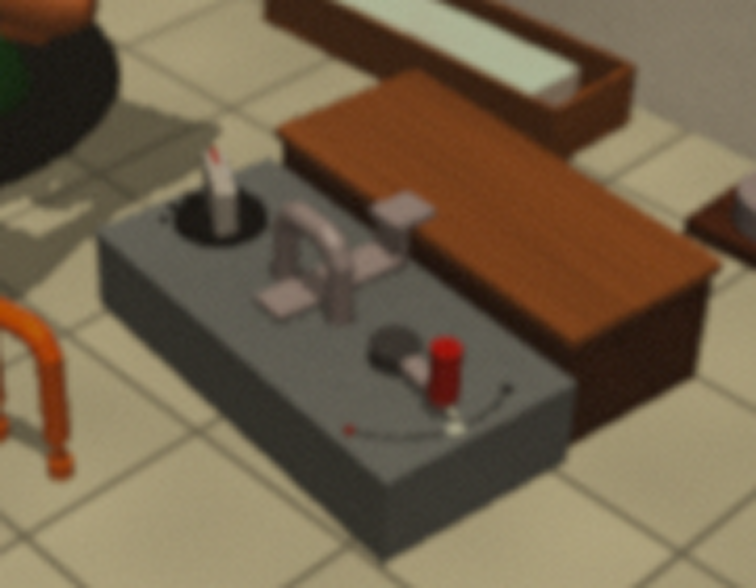

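View pics/top5c.png

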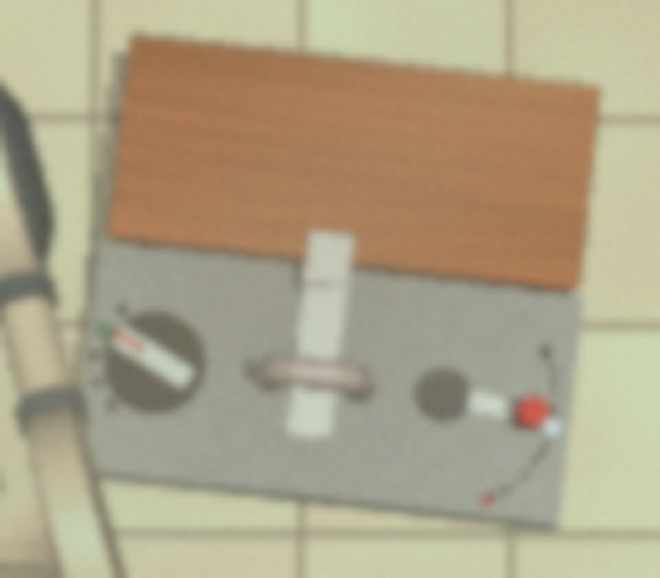

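The dial pointer (112,332) is at the green dot and the knob (532,411) is at the white one. Moving to the shackle.

```bash
python3 -m creep '[0,0,0.007,-42,0,0,50, 0,0,0,-42,0,0,50, 0,0,0,-42,0,0,50, 0,0,0,-42,0,0,50, 0,0,0,-40,-1,0,50, 0,0,0,0,0,0,50, 0,0,0,0,0,0,50]'
python3 - <<'E'
from h import *
goto(.5657,.026,.0895,-.1145)
E
```

```text
time: 12.9
ee_pos: [0.5634, 0.02, 0.1985]
orientation: [2.352, 2.083, 0.0]
ft_force: [-0.1, -0.5, -0.4]
gripper_width: 0.0428
tool delta mm [  6.2   1.5 109. ] az -0.006 yaw now -0.121 tilt [ 0.  0. -1.]
```

```bash
python3 -m creep '[0,0,-0.006,6,1.5,20,50, 0,0,0,0,0,30,50, 0,0,0,0,0,25,50, 0,0,0,0,0,20,50, 0,0,0,0,0,14,50, 0,0,0,0,0,0,50, 0,0,0,0,0,0,50]'
python3 - <<'E'
from h import *
goto(.5657,.026,.0895,-.1145)
for n in("side",): cv2.imwrite(f"pics/{n}6.png",ctrl.grab_frame(n))
a=cv2.imread("pics/side6.png")[170:310,270:450];cv2.imwrite("pics/side6c.png",cv2.resize(a,None,fx=4.2,fy=4.2,interpolation=cv2.INTER_CUBIC))
E
```

```text
time: 13.6
ee_pos: [0.5661, 0.0279, 0.0896]
orientation: [-2.342, -2.094, -0.0]
ft_force: [0.0, 0.3, 0.3]
gripper_width: 0.0429
tool delta mm [-1.9 -0.1  0.1] az 0.003 yaw now -0.111 tilt [-0.  0. -1.]
```

View pics/side6c.png

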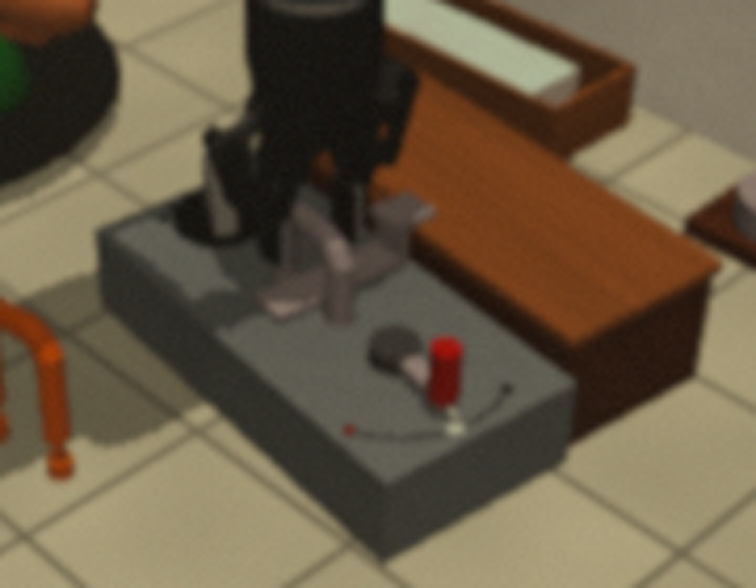

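The bow sits between the fingers at about (315,220). Closing and a first gentle lift.

```bash
python3 -m creep '[0,0,0,-1.5,0,0,30, 0,0,0,0,0,0,5, 0,0,0,0,0,0,5, 0,0,0,0,0,0,5, 0,0,0,0,0,0,5, 0,0,0,0,0,0,5]' 60
python3 -m creep '[0,0,0,0,0,-3,5, 0,0,0,0,0,-3,5, 0,0,0,0,0,-4,5, 0,0,0,0,0,-3,5, 0,0,0,0,0,0,5]'
```

```text
time: 14.25
ee_pos: [0.5663, 0.0258, 0.0902]
orientation: [2.341, 2.093, 0.002]
ft_force: [-1.1, 0.2, 6.2]
gripper_width: 0.0144
time: 14.75
ee_pos: [0.566, 0.0259, 0.1028]
orientation: [2.342, 2.093, 0.001]
ft_force: [0.0, 0.4, -2.2]
gripper_width: 0.0144
```

It's free: only the shackle's weight on the wrist, 12.6 mm up. Lifting the rest.

```bash
python3 -m creep '[0,0,0,0,0,-8,5, 0,0,0,0,0,-10,5, 0,0,0,0,0,-10,5, 0,0,0,0,0,-10,5, 0,0,0,0,0,-10,5, 0,0,0,0,0,-10,5, 0,0,0,0,0,-10,5, 0,0,0,0,0,-10,5, 0,0,0,0,0,-10,5, 0,0,0,0,0,-10,5, 0,0,0,0,0,-8,5, 0,0,0,0,0,-4,5, 0,0,0,0,0,0,5, 0,0,0,0,0,0,5, 0,0,0,0,0,0,5, 0,0,0,0,0,0,5, 0,0,0,0,0,0,5, 0,0,0,0,0,0,5]'
python3 - <<'E'
from h import *
for n in("side","top"): cv2.imwrite(f"pics/{n}7.png",ctrl.grab_frame(n))
a=cv2.imread("pics/side7.png")[130:310,270:450];cv2.imwrite("pics/side7c.png",cv2.resize(a,None,fx=3.3,fy=3.3,interpolation=cv2.INTER_CUBIC))
E
```

```text
time: 16.55
ee_pos: [0.5657, 0.0258, 0.2121]
orientation: [-2.342, -2.093, 0.0]
ft_force: [-0.5, -0.3, -3.1]
gripper_width: 0.0142
```

View pics/side7c.png

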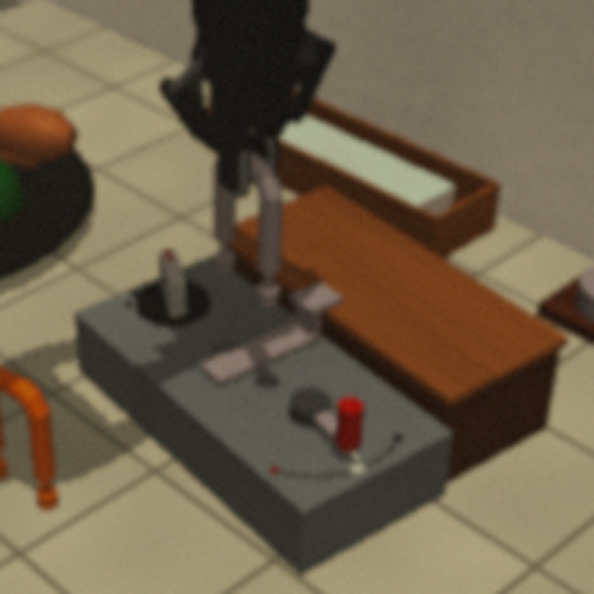

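View pics/top7.png

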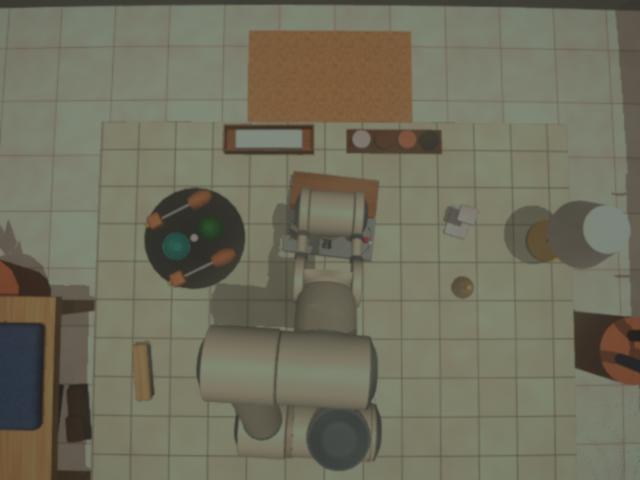

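Run:
```python
from h import *
for y in(.026,-.026):
    X=[.5657+.1142*y,.026+.993*y,.132];u,v=proj("side",X);print(((u+.5-270)*3.3,(v+.5-130)*3.3))
s=ctrl.get_state();print(s["time"],s["ee_pos"],s["gripper_width"],s["ft_force"],abs(s["joint_velocities"]).max())
ctrl.close_job()
```

```text
(np.float64(225.3287851947244), np.float64(268.8636639959673))
(np.float64(269.021484944062), np.float64(301.33945819912265))
16.65 [0.56574697 0.02585886 0.21221895] 0.01423482996501147 [ 0.33933601 -0.23424522 -2.48557777] 0.001141199822997751
the job is handed in; nothing more can be done
```

The lock is open and the job is handed in at about 16.7 s. The gripper is holding the shackle upright and still above the lock. No verdict is reported, so this rests on my own checks.

- **Lever:** I swung it from about 0.46 rad to the white mark. Both cameras then put it at about 0.92 rad, and it looked unchanged in the last picture.
- **Dial:** I gripped the bar and turned it two clicks clockwise. The gripper's turn puts it at about 1.35 rad, and the pointer lay at the green dot.
- **Shackle:** I pinched it at the bow and lifted it straight up by 122 mm, so the leg ends should be about 72 mm above the lock top. In the side view they sit within about 3 pixels of where that predicts. The wrist carries about 2.5–3 N, which matches the shackle's weight, and the grip is set to 60 N at a 14 mm opening.
- **Other things:** by eye, nothing in the last top view has moved: the turntable, the things on it, the doorstop and the heel stand. I did not measure those positions.

No check failed. While I had hold of the lever knob and the dial bar, the wrist showed vertical forces of up to 24 N. They were gone after I released.

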